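Close the teal hardware tub on the guitar maker's bench

TASK

Close the teal tub: take the teal lid by its wooden knob, set it on the teal tub and press it straight down past the stiff rubber seal until it sits fully home and level, then let go. Leave the orange lid lying where it is.

Things in the scene. Friction and masses are not known exactly. Their poses are not given: they have to be found in the camera images.
- tub_teal: Teal (blue-green) round tub, fixed, upright, brass knobs inside; 103 mm diameter, mouth 89 mm wide. Origin: centre of its underside, on the bench; z up. Hard rim at z = 90 mm; above it a black rubber collar, 98 mm across, up to z = 104 mm, that carries a loose lid. It sinks stiffly (8 N in all) and stays down, until the lid's disc meets the rim. 15 to 20 N on the middle is plenty.
- lid_teal: Loose 70 g lid lying on the bench, knob up. Origin: centre of the underside; z up. Tapered teal plug z 0 to 26 mm (52 mm diameter below, 70 above: goes into the mouth even 8 mm off); teal disc z 26 to 32 mm, 116 mm diameter; pale wooden round knob in the middle, 28 mm diameter, z 32 to 66 mm. On the teal tub its origin is 78 mm above the bench when loose on the collar, 64 mm when home.
- lid_orange: Same lid in orange, loose on the bench, to be left alone. Origin: centre of the plug's underside; z up.
- tub_orange: Same size of tub in orange with black knobs inside, fixed to the bench, stays open (black collar's top 104 mm above the bench). Origin: centre of its underside, on the bench.

How it is judged (in metres and radians):
At the end, for the whole second after the job is handed in: The teal lid sits on the teal tub, centred within 15 mm, pressed to within 5 mm of fully home (its origin less than 69 mm above the bench), level within 5 degrees, and at rest (z of lid_teal in the frame of tub_teal between 0.055 and 0.069 m and horizontal distance between lid_teal and tub_teal below 0.015 m and angle between lid_teal's own z axis and vertical below 0.087 rad and linear speed of lid_teal below 0.02 m/s); the robot touches nothing.
It fails at once if the orange lid is shifted by more than 40 mm or lifted away (distance of lid_orange from where it was at the start of the episode above 0.04 m).
It also fails if it takes over 43 s, if anything falls off the work surface, if the arm or the gripper's body presses on something with over 40 N, if the wrist force passes 120 N, or if a joint passes its speed limit or range.

ROBOT

A 6-joint arm with a two-finger parallel gripper is mounted at the origin on the work surface. World frame = base frame: x ahead of the robot, y to its left, z up, the work surface at z = 0. Lengths are in m, angles in degrees, forces in N, time in s.
With the tool pointing down it reaches from about 0.3 to 0.875 m from the base axis. Payload 4.2 kg.
Tool frame: the origin (TCP) lies midway between the tips of the shut fingers; the grasp point (between the pads) lies 19 mm behind it; x points along the fingers, z is the direction in which the jaws open and shut, and the axes are right-handed (so a half turn about x gives the same grasp; the last joint's range is limited). The gripper opens to 85 mm and grips with 20 to 120 N. Pads are 22 mm wide; open, the fingers measure 114 mm over their backs; the gripper's body (76 mm by 85 mm) begins 54 mm behind the grasp point. The pads swing forward as they close: fully open they stand 13 mm farther back than shut.
Start: joints at [72.479, 18.312, 89.639, -0, 72.044, -1.146], TCP at [0.162, 0.552, 0.231] pointing down, gripper open.
Joint ranges: [-177.97, 177.97], [-48.28, 115.42], [12.27, 149.76], [-77.06, 257.06], [2.81, 150.46], [-146.56, 146.56]. Speed limits (degrees/s): [147.25, 147.25, 180, 180, 180, 180].

INTERFACE

Orientations are given as a 3x3 rotation matrix whose columns are the frame's x, y, z axes.
In Python, from bench import telemetry, cams, ticket gives the robot as it stands.
- The arm moves only by the tool play_rows, never from a script. Its argument "series" is one flat list of numbers, 6 for each row, row after row: the shift along the tool's x, y, z in cm, then the turn, a rotation vector about the tool's x, y, z in degrees. In form: [tx, ty, tz, wx, wy, wz, tx, ty, tz, wx, wy, wz, ...]. A call has 1 to 20 rows; each row shifts and turns the commanded pose from where the row before left it, along the tool's axes as they then stand; what a row does not reach is not made up. A row lasts 1/12 s, in which the tool goes at most 41.7 mm and 7.16 degrees, less where a joint would pass 70% of its speed; a pose out of reach is approached as far as the arm can. A call is refused whole if a number of a shift passes 4.17 or a number of a turn 7.16, either way. A call with a gripper value outside its range is refused whole. "fingers" is the finger opening in cm, from 0 to 8.54, set as the call begins (left out, the last holds). The fingers move at their own pace and stop on an object; "newtons" is the grip in N (left out, the last holds). Time passes only in rows, so rows that do not move let the fingers close. It gives the time, the measured TCP pose, the force and the opening at its end, in the units of the state.
- telemetry.get_state(): the state, without advancing time (a new reading comes with each control period).
- cams.get_image(name): name is "scene" or "top"; returns (picture, depth): 480x640x3 uint8, red, green, blue; 480x640 float32, m along the optical axis (not along the pixel's ray), 0 where there is no reading.
- cams.camera_params(name): a dict with "vfov" (degrees; the focal length in pixels is half the picture's height over the tangent of half this angle, whatever the lens; pixels are square), "cx", "cy" (the principal point, pixels), "xyz" and "rotation" of the camera in the world. Camera axes: x right, y up, looking along -z (the intrinsics and any distortion apply to the point x, -y, -z); pixel columns grow to the right and rows downward; lengths in m; the calibration is good to about 2 mm. A picture is of the moment at which its call begins. camera_params takes no time and is no camera call.
- ticket.job_done(): hands the job in, once; it reports no verdict.
The state is a dict: "time": time; "joint_pos": joint angles; "dq": joint speeds; "tau": joint torques, N m; "eef_pos": TCP position; "tcp_rot": TCP orientation; "force": force on the tool from outside, world axes, zero at the start; "moment": the same for the moment, N m; "opening": finger opening in m.
Only numpy, scipy, OpenCV 4.12 (cv2) and the standard library are available. Lean on these libraries where they do the work, as an engineer would, in place of code of your own. Each camera call takes 0.05 s, during which the arm holds its last target.

## Working session

There is one attempt and no reset: what is moved stays moved. The work goes in short steps, Python scripts to look and compute and a tool call to move; the robot and the scene stay as the last step left them, time stands still between calls to the robot, and variables do not carry over. Pictures are saved under pics/ and viewed, and the job is handed in when it is done.

Besides the shell and the picture viewer there is one more tool, called after "Request:" as name(argument=value, ...), one argument or row to a line, values as JSON. play_rows: Moves the arm, as the interface text tells. Its arguments: {"type":"object","properties":{"series":{"type":"array"},"fingers":{"type":"number"},"newtons":{"type":"number"}},"required":["series"]}

```bash
mkdir -p pics; ls; python3 - <<'E'
from bench import telemetry, cams
import cv2
print(telemetry.get_state())
for n in("scene","top"):
    p=cams.camera_params(n);print(n,p)
    im,d=cams.get_image(n);cv2.imwrite(f"pics/{n}0.png",im[:,:,::-1])
    import numpy as np;np.save(f"{n}0d.npy",d);np.save(f"{n}0.npy",im)
E
```

```text
pics
{'time': 0.0, 'joint_pos': array([ 7.24779832e+01,  1.83513256e+01,  8.97061876e+01,  2.90118524e-03,
        7.20438539e+01, -1.14697701e+00]), 'dq': array([-0.02251924, -0.0053886 , -0.10840296, -0.07103054, -0.08767716,
        0.02724815]), 'tau': array([-4.52202639e-04, -4.15527213e+01, -2.34160012e+01,  4.08704341e-05,
        8.10810045e-03,  2.33190201e-05]), 'eef_pos': array([0.16195806, 0.55122565, 0.2304869 ]), 'tcp_rot': array([[-5.78587925e-04, -9.59432445e-01,  2.81938023e-01],
       [-1.67259942e-03,  2.81938604e-01,  9.59430991e-01],
       [-9.99998434e-01,  8.35458137e-05, -1.76787242e-03]]), 'force': array([ 0.00325951, -0.33866805, -0.5301096 ]), 'moment': array([ 0.00480966,  0.00456797, -0.03406235]), 'opening': 0.08536323749318116}
scene {'vfov': 57.48676634685153, 'cx': 317.00179863565967, 'cy': 233.74704355653174, 'xyz': array([ 0.80645327, -0.43145551,  0.56158242]), 'rotation': array([[ 0.8647805 , -0.37365785,  0.33546162],
       [ 0.50181852,  0.61880002, -0.60437134],
       [ 0.01824444,  0.6909894 ,  0.72263462]])}
top {'vfov': 56.89999334488123, 'cx': 320.5757544325536, 'cy': 241.85648251075108, 'xyz': array([0.45601905, 0.00566971, 0.73099778]), 'rotation': array([[ 0.00541852,  0.99266955, -0.1207386 ],
       [-0.99989573,  0.00699454,  0.01263317],
       [ 0.01338508,  0.12065755,  0.99260395]])}
```

View pics/scene0.png

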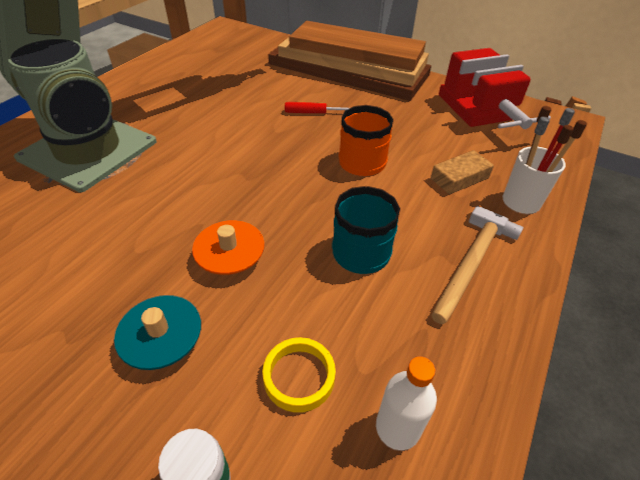

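View pics/top0.png

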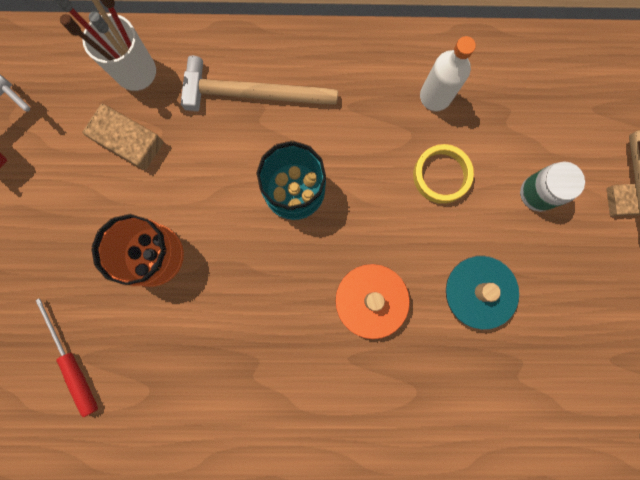

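The teal lid (scene ~(158,330), top disc ~(483,293), knob ~(488,292)) lies beside the orange lid (top ~(373,302)). The teal tub's collar is at ~(292,177) in the top view. The next step is to fit these in 3D.

```bash
cat > h.py <<'E'
import numpy as np
from bench import cams
def cloud(n,d):
    p=cams.camera_params(n);f=240/np.tan(np.radians(p['vfov']/2))
    v,u=np.mgrid[0:480,0:640]
    P=np.stack([(u-p['cx'])/f*d,-(v-p['cy'])/f*d,-d],-1)
    return P@p['rotation'].T+p['xyz']
def circ(P):
    A=np.c_[2*P[:,:2],np.ones(len(P))];s=np.linalg.lstsq(A,(P[:,:2]**2).sum(1),rcond=None)[0]
    return s[:2],np.sqrt(s[2]+s[:2]@s[:2])
E
python3 - <<'E'
import numpy as np,cv2
from h import *
for n in("top","scene"):
    d=np.load(n+"0d.npy");W=cloud(n,d);im=np.load(n+"0.npy")
    hsv=cv2.cvtColor(im,cv2.COLOR_RGB2HSV).astype(int);H=hsv[...,0]
    teal=(H>80)&(H<100)&(hsv[...,1]>120); org=(H<14)&(hsv[...,1]>200)
    print(n,"bench z",np.median(W[...,2][(d>0)&(abs(W[...,2])<.02)]))
    for nm,m,box in(("teal",teal,((446,256,520,332) if n=="top" else (112,290,205,370))),("orange",org,((335,263,412,342) if n=="top" else(190,218,268,276)))):
        u0,v0,u1,v1=box;q=W[v0:v1,u0:u1];dd=d[v0:v1,u0:u1]>0
        dm=dd&(q[...,2]>.02)&(q[...,2]<.042);P=q[dm]
        c=cv2.minEnclosingCircle((P[:,:2]*1000).astype(np.float32))
        # plane
        A=np.c_[P[:,:2],np.ones(len(P))];s=np.linalg.lstsq(A,P[:,2],rcond=None)[0]
        k=q[dd&(q[...,2]>.06)]
        ck=cv2.minEnclosingCircle((k[:,:2]*1000).astype(np.float32))
        print(nm,"disc mean",P.mean(0),"encl",c,"tilt",np.degrees(s[:2]),"knob med",k[:,2].max(),np.median(k,0),ck)
    box=(250,135,335,225) if n=="top" else (325,180,405,275)
    u0,v0,u1,v1=box;q=W[v0:v1,u0:u1];dd=d[v0:v1,u0:u1]>0
    P=q[dd&(q[...,2]>.098)&(q[...,2]<.112)]
    print("tub collar",circ(P),cv2.minEnclosingCircle((P[:,:2]*1000).astype(np.float32)),P[:,2].max(),np.median(P[:,2]))
E
```

```text
top bench z 0.0008657706617611338
teal disc mean [ 0.4634708  -0.25693974  0.03279672] encl ((464.1324768066406, -258.6499328613281), 58.37211608886719) tilt [ 0.01823167 -0.01158648] knob med 0.0701036897335705 [ 0.4643775  -0.25751628  0.0664311 ] ((463.893310546875, -258.3323669433594), 14.303567886352539)
orange disc mean [ 0.4488888  -0.08399102  0.03275834] encl ((449.134033203125, -84.51331329345703), 58.00632095336914) tilt [0.00095916 0.06721099] knob med 0.06950687310403747 [ 0.44873824 -0.08417217  0.06668324] ((449.2096252441406, -84.28844451904297), 13.945923805236816)
tub collar (array([0.6313227 , 0.04143464]), np.float64(0.04763084643039367)) ((632.2522583007812, 41.4372444152832), 50.714820861816406) 0.10775747296260707 0.10448538006087904
scene bench z -0.00044145378231402743
teal disc mean [ 0.46855446 -0.26220875  0.03145848] encl ((463.4793395996094, -258.32861328125), 58.71832275390625) tilt [-0.14159921  0.1308067 ] knob med 0.06768621338309327 [ 0.4657801  -0.25885745  0.06512497] ((463.8802185058594, -257.9210205078125), 14.444314002990723)
orange disc mean [ 0.45403716 -0.08953176  0.03148896] encl ((449.273681640625, -83.28539276123047), 58.75765609741211) tilt [-0.21209433  0.16312479] knob med 0.0673050357373568 [ 0.45090698 -0.08571505  0.06514669] ((449.7325439453125, -84.17439270019531), 13.86558723449707)
tub collar (array([0.63192897, 0.04152788]), np.float64(0.047734845678371836)) ((631.521728515625, 42.2765007019043), 51.15122985839844) 0.10608897364376618 0.1025268870987121
```

Request:
play_rows(
  series=[0, -1.0, -1.4, 0, 0, 0, 0, -2.2, -2.9, 0, 0, 0, 0, -2.2, -2.9, 0, 0, 0, 0, -2.2, -2.9, 0, 0, 0, 0, -2.2, -2.9, 0, 0, 0, 0, -2.2, -2.9, 0, 0, 0, 0, -2.2, -2.9, 0, 0, 0, 0, -2.2, -2.9, 0, 0, 0, 0, -2.2, -2.9, 0, 0, 0, 0, -2.2, -2.9, 0, 0, 0, 0, -2.2, -2.9, 0, 0, 0, 0, -2.2, -2.9, 0, 0, 0, 0, -2.2, -2.9, 0, 0, 0, 0, -2.2, -2.9, 0, 0, 0, 0, -2.2, -2.9, 0, 0, 0, 0, -2.2, -2.9, 0, 0, 0, 0, -2.2, -2.9, 0, 0, 0, 0, -2.2, -2.9, 0, 0, 0, 0, -2.2, -2.9, 0, 0, 0, 0, -2.2, -2.9, 0, 0, 0],
  fingers=8.5,
)

```text
time: 1.77
eef_pos: [0.4134, -0.113, 0.2311]
tcp_rot: [[-0.0, -0.959, 0.283], [0.0, 0.283, 0.959], [-1.0, 0.0, 0.0]]
force: [-0.1, 0.8, 0.5]
opening: 0.0851
```

Request:
play_rows(
  series=[0, -1.8, -2.5, 0, 0, 0, 0, -1.8, -2.5, 0, 0, 0, 0, -1.8, -2.5, 0, 0, 0, 0, -1.8, -2.5, 0, 0, 0, 0, -1.75, -2.47, 0, 0, 0, 2, 0, 0, 0, 0, 0, 3, 0, 0, 0, 0, 0, 3, 0, 0, 0, 0, 0, 1.5, 0, 0, 0, 0, 0, 0, 0, 0, 0, 0, 0, 0, 0, 0, 0, 0, 0, 0, 0, 0, 0, 0, 0],
)

```text
time: 2.77
eef_pos: [0.4649, -0.2563, 0.1374]
tcp_rot: [[0.002, -0.959, 0.282], [-0.001, 0.282, 0.959], [-1.0, -0.002, -0.0]]
force: [-1.0, -0.5, 0.9]
opening: 0.0845
```

```bash
python3 - <<'E'
from bench import telemetry, cams
import cv2
s=telemetry.get_state();print(s['eef_pos'],s['joint_pos'])
im,d=cams.get_image("scene");cv2.imwrite("pics/s1.png",cv2.resize(im[200:440,40:360,::-1],(800,600)))
E
```

```text
[ 0.4649487 -0.2563328  0.137359 ] [-3.01126904e+01  1.88804594e+01  1.03499821e+02  5.89943622e-03
  5.75058384e+01 -1.03744625e+02]
```

View pics/s1.png

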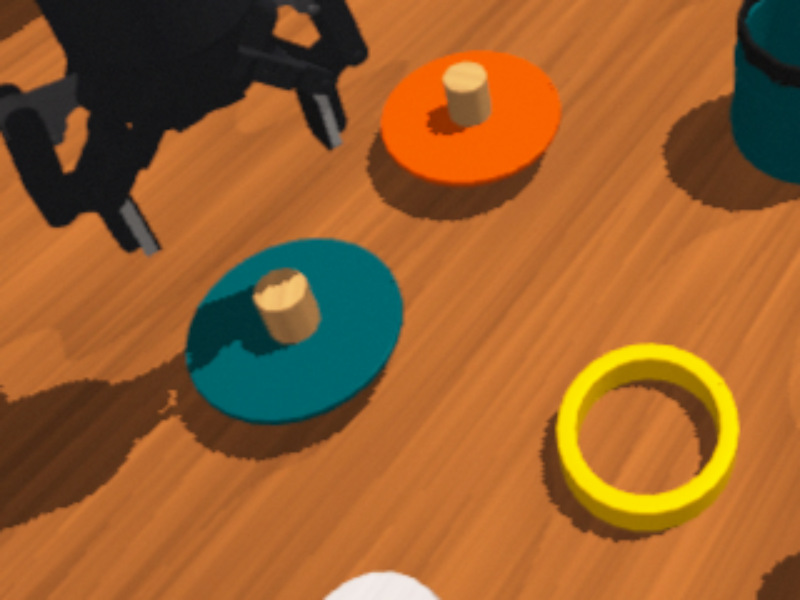

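The open jaws straddle the teal knob (crop ~(287,290)), and nothing else is close to the fingers. I'll descend.

Request:
play_rows(
  series=[2, 0.04, -0.19, 0, 0, 0, 2.5, 0, 0, 0, 0, 0, 2.5, 0, 0, 0, 0, 0, 1.5, 0, 0, 0, 0, 0, 1.0, 0, 0, 0, 0, 0, 0.4, 0, 0, 0, 0, 0, 0, 0, 0, 0, 0, 0, 0, 0, 0, 0, 0, 0],
)

```text
time: 3.48
eef_pos: [0.4642, -0.2581, 0.0384]
tcp_rot: [[0.002, -0.959, 0.282], [-0.001, 0.282, 0.959], [-1.0, -0.002, -0.0]]
force: [-0.1, 0.8, 0.2]
opening: 0.0854
```

Request:
play_rows(
  series=[0, 0, 0, 0, 0, 0, 0, 0, 0, 0, 0, 0, 0, 0, 0, 0, 0, 0, 0, 0, 0, 0, 0, 0, 0, 0, 0, 0, 0, 0, 0, 0, 0, 0, 0, 0, 0, 0, 0, 0, 0, 0, 0, 0, 0, 0, 0, 0, 0, 0, 0, 0, 0, 0, 0, 0, 0, 0, 0, 0],
  fingers=0,
  newtons=70,
)

```text
time: 4.32
eef_pos: [0.4635, -0.2578, 0.0378]
tcp_rot: [[0.001, -0.959, 0.282], [-0.0, 0.282, 0.959], [-1.0, -0.001, -0.0]]
force: [-0.8, 0.1, 5.3]
opening: 0.0266
```

```bash
python3 - <<'E'
from bench import telemetry, cams
import cv2
s=telemetry.get_state();print(s['eef_pos'],s['force'],s['opening'])
im,d=cams.get_image("scene");cv2.imwrite("pics/s2.png",cv2.resize(im[240:400,40:253,::-1],(800,600)))
E
```

```text
[ 0.46350093 -0.25780757  0.03779257] [-0.83045772  0.07714405  5.29739444] 0.026582950856237565
```

View pics/s2.png

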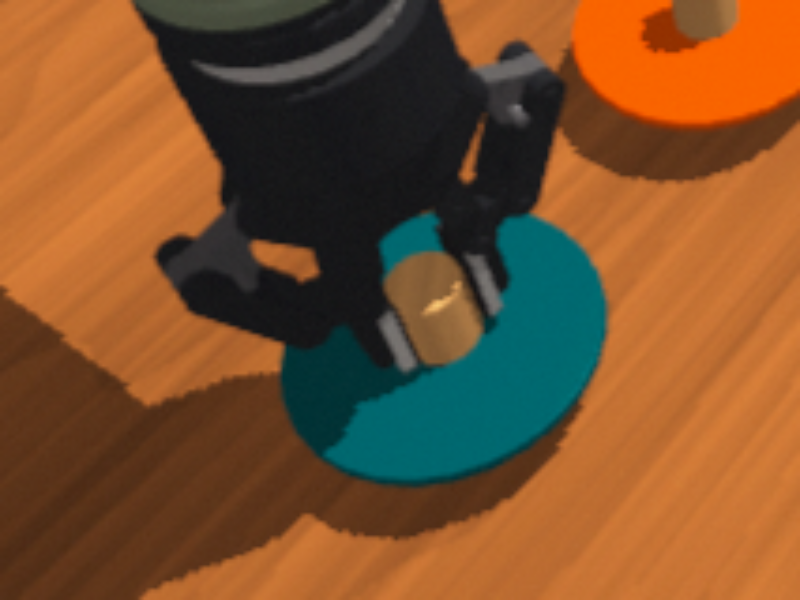

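The knob is held squarely between the pads (opening 26.6 mm). Next I'll lift 14 cm.

Request:
play_rows(
  series=[-0.5, 0, 0, 0, 0, 0, -1.5, 0, 0, 0, 0, 0, -2.5, 0, 0, 0, 0, 0, -2.5, 0, 0, 0, 0, 0, -2.5, 0, 0, 0, 0, 0, -2.5, 0, 0, 0, 0, 0, -1.5, 0, 0, 0, 0, 0, -0.5, 0, 0, 0, 0, 0, 0, 0, 0, 0, 0, 0, 0, 0, 0, 0, 0, 0],
)

```text
time: 5.2
eef_pos: [0.4627, -0.2573, 0.1764]
tcp_rot: [[-0.001, -0.959, 0.282], [0.001, 0.282, 0.959], [-1.0, 0.002, 0.0]]
force: [0.6, 0.2, -1.9]
opening: 0.0262
```

```bash
python3 - <<'E'
from bench import telemetry, cams
import cv2,numpy as np
s=telemetry.get_state();print(s['eef_pos'],s['force'],s['moment'],s['opening'])
R=s['tcp_rot'];print(R.T@np.array([.6318-s['eef_pos'][0],.0417-s['eef_pos'][1],0])*100)
im,d=cams.get_image("scene");cv2.imwrite("pics/s3.png",im[:,:,::-1])
E
```

```text
[ 0.4626737  -0.25727057  0.176354  ] [ 0.55668731  0.18210945 -1.85393586] [0.04716661 0.025461   0.00107081] 0.02624289739811613
[ 3.43867084e-03 -7.79999249e+00  3.34519236e+01]
```

View pics/s3.png

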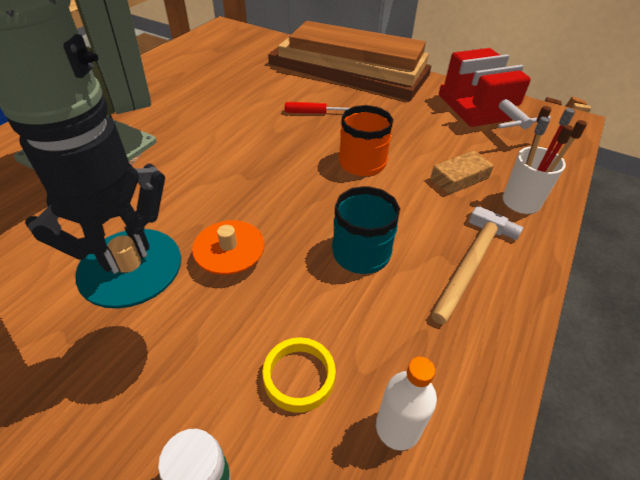

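The lid is in the gripper at about (130,265) and hangs level. Next I'll carry it above the teal tub.

Request:
play_rows(
  series=[0, -0.3, 1.25, 0, 0, 0, 0, -0.5, 2.2, 0, 0, 0, 0, -0.7, 3, 0, 0, 0, 0, -0.7, 3, 0, 0, 0, 0, -0.7, 3, 0, 0, 0, 0, -0.7, 3, 0, 0, 0, 0, -0.7, 3, 0, 0, 0, 0, -0.7, 3, 0, 0, 0, 0, -0.7, 3, 0, 0, 0, 0, -0.7, 3, 0, 0, 0, 0, -0.6, 2.5, 0, 0, 0, 0, -0.5, 1.75, 0, 0, 0, 0, -0.3, 1.25, 0, 0, 0, 0, 0, 0.5, 0, 0, 0, 0, 0, 0, 0, 0, 0, 0, 0, 0, 0, 0, 0, 0, 0, 0, 0, 0, 0],
)

```text
time: 6.67
eef_pos: [0.6318, 0.0404, 0.1771]
tcp_rot: [[-0.001, -0.959, 0.283], [-0.0, 0.283, 0.959], [-1.0, 0.001, -0.001]]
force: [0.3, 0.4, -0.4]
opening: 0.0264
```

```bash
cat > look.py <<'E'
import sys
from bench import telemetry, cams
import cv2,numpy as np
from h import *
k=sys.argv[1]; zo=float(sys.argv[2])  # expected lid origin z
s=telemetry.get_state();e=s['eef_pos'];print(e,s['force'],s['opening'],s['joint_pos'][5])
print("to tub, tool cm",s['tcp_rot'].T@np.array([.6318-e[0],.0417-e[1],0])*100)
for n in("scene","top"):
    im,d=cams.get_image(n);cv2.imwrite(f"pics/{n}{k}.png",im[:,:,::-1]);W=cloud(n,d)
    hsv=cv2.cvtColor(im,cv2.COLOR_RGB2HSV).astype(int)
    m=(d>0)&(abs(hsv[...,0]-90)<12)&(hsv[...,1]>110)&(abs(W[...,2]-zo-.032)<.02)&(np.hypot(W[...,0]-.632,W[...,1]-.042)<.09)
    P=W[m]
    if len(P)<50: print(n,len(P));continue
    A=np.c_[P[:,:2],np.ones(len(P))]
    keep=np.ones(len(P),bool)
    for _ in range(5):
        c=np.linalg.lstsq(A[keep],P[keep,2],rcond=None)[0];r=P[:,2]-A@c;keep=abs(r)<.004
    P=P[keep]
    print(n,len(P),"tilt deg",np.degrees(c[:2]),"z@tub",c@[.632,.042,1],"circle",cv2.minEnclosingCircle((P[:,:2]*1000).astype(np.float32)))
E
python3 look.py 4 .138
```

```text
[0.63177094 0.04038188 0.17714383] [ 0.33063561  0.44358409 -0.41250821] 0.026351551706381263 -70.93647669622992
to tub, tool cm [-4.46113442e-05  3.45002345e-02  1.27249929e-01]
scene 2481 tilt deg [-0.26747157  0.05671955] z@tub 0.17080572870517396 circle ((632.2731323242188, 39.069305419921875), 57.607303619384766)
top 0
```

View pics/scene4.png

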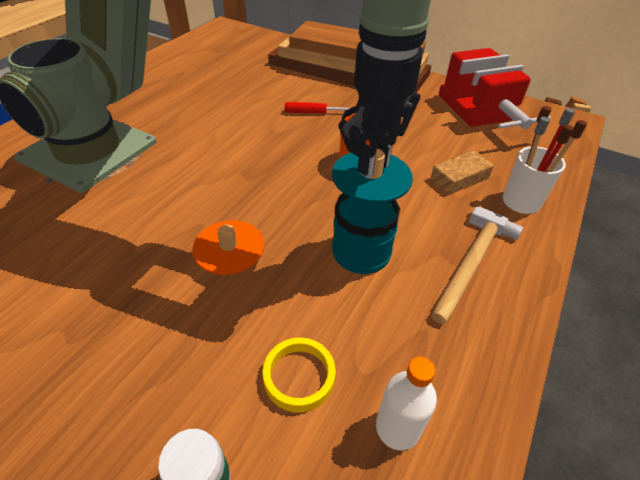

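The lid is level over the tub (disc ~(372,175)) and about 2.5 mm short in y. I'll correct that and lower it to just above the collar.

Request:
play_rows(
  series=[0.8, 0.04, 0.2, 0, 0, 0, 1.2, 0, 0, 0, 0, 0, 1.2, 0, 0, 0, 0, 0, 1.2, 0, 0, 0, 0, 0, 0.8, 0, 0, 0, 0, 0, 0.4, 0, 0, 0, 0, 0, 0, 0, 0, 0, 0, 0, 0, 0, 0, 0, 0, 0],
)

```text
time: 7.43
eef_pos: [0.6328, 0.0432, 0.1215]
tcp_rot: [[0.0, -0.959, 0.282], [0.0, 0.282, 0.959], [-1.0, -0.0, 0.0]]
force: [0.3, 0.4, -0.6]
opening: 0.0263
```

Request:
play_rows(
  series=[0.2, 0, 0, 0, 0, 0, 0.2, 0, 0, 0, 0, 0, 0.2, 0, 0, 0, 0, 0, 0.2, 0, 0, 0, 0, 0, 0, 0, 0, 0, 0, 0, 0, 0, 0, 0, 0, 0],
)

```text
time: 7.93
eef_pos: [0.6329, 0.0433, 0.1142]
tcp_rot: [[0.001, -0.959, 0.282], [0.0, 0.282, 0.959], [-1.0, -0.001, 0.001]]
force: [-1.0, 0.7, 6.1]
opening: 0.026
```

Request:
play_rows(
  series=[0.2, 0, 0, 0, 0, 0, 0.2, 0, 0, 0, 0, 0, 0.2, 0, 0, 0, 0, 0, 0.2, 0, 0, 0, 0, 0, 0, 0, 0, 0, 0, 0, 0, 0, 0, 0, 0, 0],
)

```text
time: 8.43
eef_pos: [0.633, 0.0434, 0.1063]
tcp_rot: [[0.002, -0.959, 0.282], [0.0, 0.282, 0.959], [-1.0, -0.001, 0.001]]
force: [-1.6, 0.4, 5.6]
opening: 0.0261
```

```bash
python3 look.py 5 .068
```

```text
[0.63297936 0.04337221 0.10630666] [-1.62310076  0.41878037  5.61764664] 0.02613887191548752 -70.75078430023343
to tub, tool cm [-0.00021094  0.06600985 -0.19368691]
scene 2209 tilt deg [-0.18543709  0.11899871] z@tub 0.10001483922825317 circle ((633.8428955078125, 41.75545120239258), 57.51701736450195)
top 0
```

View pics/scene5.png

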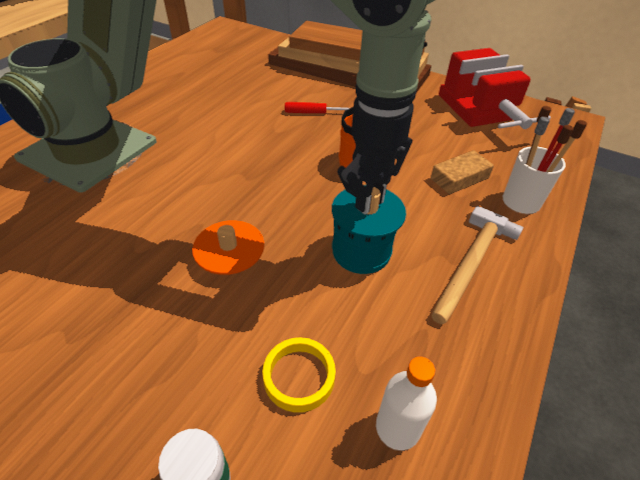

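The lid sits level on the sinking collar (disc ~(368,213)), with its origin at about 68 mm. I'll press on in small steps.

Request:
play_rows(
  series=[0.15, 0, 0, 0, 0, 0, 0.15, 0, 0, 0, 0, 0, 0.15, 0, 0, 0, 0, 0, 0, 0, 0, 0, 0, 0, 0, 0, 0, 0, 0, 0],
)

```text
time: 8.95
eef_pos: [0.633, 0.0433, 0.1019]
tcp_rot: [[0.002, -0.959, 0.282], [0.0, 0.282, 0.959], [-1.0, -0.001, 0.001]]
force: [-1.0, -0.9, 6.4]
opening: 0.0264
```

Request:
play_rows(
  series=[0.1, 0, 0, 0, 0, 0, 0.1, 0, 0, 0, 0, 0, 0, 0, 0, 0, 0, 0, 0, 0, 0, 0, 0, 0],
)

```text
time: 9.28
eef_pos: [0.633, 0.0433, 0.1017]
tcp_rot: [[0.002, -0.959, 0.282], [0.0, 0.282, 0.959], [-1.0, -0.002, 0.001]]
force: [-4.6, -0.6, 14.3]
opening: 0.0258
```

The descent has stopped and the force is rising, so the disc is on the rim. I'll add one small press, then relax and release.

Request:
play_rows(
  series=[0.1, 0, 0, 0, 0, 0, 0, 0, 0, 0, 0, 0, 0, 0, 0, 0, 0, 0],
)

```text
time: 9.53
eef_pos: [0.633, 0.0433, 0.1017]
tcp_rot: [[0.003, -0.959, 0.282], [0.0, 0.282, 0.959], [-1.0, -0.003, 0.001]]
force: [-5.9, -1.6, 20.0]
opening: 0.026
```

Request:
play_rows(
  series=[-0.15, 0, 0, 0, 0, 0, -0.15, 0, 0, 0, 0, 0, 0, 0, 0, 0, 0, 0],
)

```text
time: 9.78
eef_pos: [0.633, 0.0433, 0.1018]
tcp_rot: [[0.002, -0.959, 0.282], [0.0, 0.282, 0.959], [-1.0, -0.001, 0.001]]
force: [-1.9, -0.7, 7.7]
opening: 0.0263
```

Request:
play_rows(
  series=[0, 0, 0, 0, 0, 0, 0, 0, 0, 0, 0, 0, 0, 0, 0, 0, 0, 0, 0, 0, 0, 0, 0, 0, 0, 0, 0, 0, 0, 0, 0, 0, 0, 0, 0, 0, 0, 0, 0, 0, 0, 0, 0, 0, 0, 0, 0, 0, 0, 0, 0, 0, 0, 0],
  fingers=8.5,
)

```text
time: 10.53
eef_pos: [0.6326, 0.0433, 0.1008]
tcp_rot: [[0.0, -0.959, 0.282], [0.0, 0.282, 0.959], [-1.0, 0.0, 0.0]]
force: [-0.3, 0.5, -0.4]
opening: 0.0847
```

```bash
python3 look.py 6 .064
```

```text
[0.632575   0.04333286 0.10078859] [-0.34893224  0.49266438 -0.44041944] 0.08468566977401837 -70.75102256936664
to tub, tool cm [-1.38238572e-05  2.83240720e-02 -1.78510901e-01]
scene 1994 tilt deg [-0.12271391  0.30668922] z@tub 0.09553365095726167 circle ((633.6053466796875, 41.60541534423828), 57.268882751464844)
top 0
```

View pics/scene6.png

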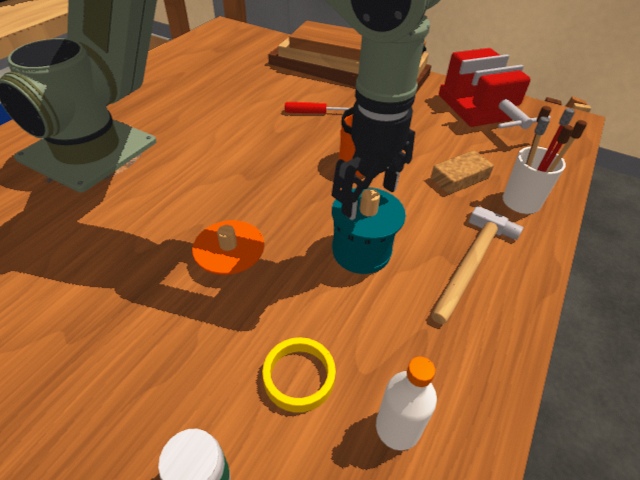

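The fingers are open, and the lid sits flat on the tub (disc ~(368,215)) with its top at 95.5 mm, so its origin is at about 64 mm. I'll rise clear and take a last look.

Request:
play_rows(
  series=[-1, 0, 0, 0, 0, 0, -2, 0, 0, 0, 0, 0, -3, 0, 0, 0, 0, 0, -3, 0, 0, 0, 0, 0, -3, 0, 0, 0, 0, 0, -1, 0, 0, 0, 0, 0, 0, 0, 0, 0, 0, 0, 0, 0, 0, 0, 0, 0, 0, 0, 0, 0, 0, 0],
)

```text
time: 11.38
eef_pos: [0.6316, 0.0433, 0.229]
tcp_rot: [[-0.003, -0.959, 0.282], [-0.0, 0.282, 0.959], [-1.0, 0.003, -0.001]]
force: [-0.5, -0.4, -0.6]
opening: 0.085
```

```bash
python3 look.py 7 .064
```

```text
[0.63155671 0.04326411 0.22895687] [-0.46606331 -0.43153904 -0.58158472] 0.08499459890668042 -70.75012031566281
to tub, tool cm [-7.07968134e-05 -6.74408452e-02 -1.43206798e-01]
scene 2473 tilt deg [-0.07173214  0.28775607] z@tub 0.09553020263973766 circle ((633.5364990234375, 41.96284866333008), 57.651424407958984)
top 0
```

View pics/scene7.png

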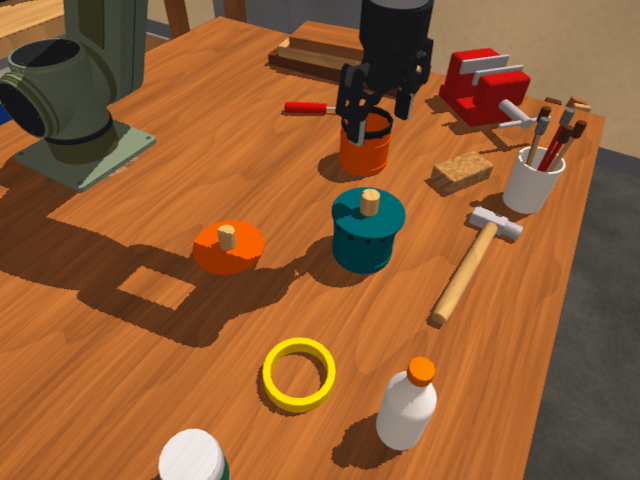

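The lid is home and level on the teal tub (disc ~(368,213)). The gripper is clear above it, and the orange lid is still at ~(228,247).

```bash
python3 -c "
from bench import ticket
print(ticket.job_done())"
```

```text
the job is handed in; nothing more can be done
None
```

The teal lid is closed on the teal tub. I took it by its knob, set it on the collar, pressed it straight down until the disc met the rim at about 20 N, then let go and rose clear.

The last scene-camera check, just before handing in at about 11.5 s, showed:

- **Height:** the lid's origin is about 64 mm above the bench, which is fully home.
- **Centring:** the lid is about 2 mm off the tub's centre.
- **Level:** the tilt is about 0.3°.
- **Robot:** the gripper was open and about 13 cm up, touching nothing.
- **Orange lid:** by eye it is where it was in the first picture; I did not re-measure its position.

The top camera gave no lid measurement after the carry: my colour and height filter found no lid points in its pictures, and I did not look into why. The final numbers therefore rest on the scene camera, plus the arm stopping at the expected height.

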